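# Open the honing-stone box and bed the stone

### The arm

A 7-joint arm with a two-finger parallel gripper is mounted at the origin on a cart in front of the work surface, level with it; the furniture and walls round the work are solid. World frame = base frame: x ahead of the robot, y to its left, z up, the work surface at z = 0. Lengths are in mm, angles in rad, forces in N, time in s.
With the tool pointing down it reaches from about 400 to 875 mm from the base axis. Payload 4.4 kg.
Tool frame: the origin (TCP) lies at the very end of the fingers, on their centre line; the grasp point (between the pads) lies 19 mm behind it; z points along the fingers, y is the line along which they close (so a half turn about z gives the same grasp; the last joint's range is limited). The gripper opens to 85 mm and grips with 20 to 120 N. Pads are 22 mm wide; open, the fingers measure 114 mm over their backs; the gripper's body (76 mm by 85 mm) begins 54 mm behind the grasp point. The pads swing forward as they close: fully open they stand 13 mm farther back than shut.
Start: joints at [-1.368, 0.628, 0.038, 1.517, -0.027, 0.996, -0.02], TCP at [172.599, 626.68, 231.313] pointing down, gripper open.
Joint ranges: [-3.06, 3.06], [-0.37, 2.12], [-1.25, 1.32], [0.18, 2.47], [-1.1, 4.24], [0.23, 1.98], [-2.94, 2.94]. Speed limits (rad/s): [2.57, 2.57, 3.14, 3.14, 3.14, 3.14, 3.14].

### API

Orientations are given as [roll, pitch, yaw] about the fixed x, y, z axes, in that order (R = Rz(yaw) Ry(pitch) Rx(roll)).
In Python, from cell import sensors, get_image, camera_params, order gives the robot as it stands.
- The arm moves only by the shell command python3 -m inch 'ROWS' [OPENING]. ROWS is JSON, a list that holds one entry, the list of rows, each a list of 4 numbers: the shift along the tool's x, y, z in cm, then the turn about the tool's z in degrees. A call has 1 to 8 rows; each row is the pose to reach, as a shift and turn from the pose commanded when the call began, along the tool's axes at that moment; what a row does not reach only later rows make up. A row lasts 1/12 s, in which the tool goes at most 41.7 mm and 7.16 degrees, less where a joint would pass 70% of its speed; a pose out of reach is approached as far as the arm can. A call with a gripper value outside its range is refused whole. OPENING is the finger opening in cm, from 0 to 8.54, set as the call begins (- or left out, the last holds). The fingers move at their own pace and stop on an object; the grip force is fixed at half the most. Time passes only in rows, so rows that repeat a pose let the fingers close. It gives the time, the measured TCP pose, the force, the opening and the grip force at its end, in the units of the state.
- sensors.read_state(): the state, without advancing time (a new reading comes with each control period).
- get_image(name): name is "scene" or "top"; returns the picture (384x512x3 uint8, blue, green, red); there is no depth.
- camera_params(name): a dict with "mtx" (3x3 intrinsics, pixels), "rvec" (rotation vector, rad) and "tvec" (3), from world to camera coordinates, as OpenCV has them. Camera axes: x right, y down, z forward; pixel columns grow to the right and rows downward; lengths in mm; the calibration is good to about 2 mm. A picture is of the moment at which its call begins. camera_params takes no time and is no camera call.
- order.finish_job(): hands the job in; it is judged then, once.
The state is a dict: "clock": time; "qpos": joint angles; "qd": joint speeds; "tau": joint torques, N m; "eef_pos": TCP position; "tool_rot": TCP orientation; "force": force on the tool from outside, world axes, zero at the start; "torque": the same for the moment, N m; "width": finger opening in mm; "gripper_force": force on a finger pad.
Only numpy, scipy, OpenCV 4.12 (cv2) and the standard library are available. Lean on these libraries where they do the work, as an engineer would, in place of code of your own. Each camera call takes 0.05 s, during which the arm holds its last target. There are 200 camera calls.

### The job

Get the honing stone ready for sharpening, working with the fingertips only and picking nothing up: push the wooden turn button round until it is clear of the box lid, tip the lid up by its front lip and over past its balance point so that it lies fully open by its own weight, then push the stone along its well until it is fully home against the end beside the turn button. The stone stays down in its well the whole time, and the chisels and the little glue bottle are left where they are.

Things in the scene. Friction and masses are not known exactly. Their poses are not given: they have to be found in the camera images.
- stone_box: Pale wooden honing-stone box, fixed to the bench. Origin: centre of its underside, on the bench top; x to its back (hinge side), y along it to its left end, z up. Base 92 (x) x 225 (y) x 28 mm high; shut, the lid tops out 57 mm above the bench. A stop rail behind reaches to x = 71 mm. A darker block, 26 x 25 mm, 57 mm high, on the left end only (y = 112.5 to 137.5 mm) carries the turn button.
- button (a joint): Turn button in rad. At 0 its arm points to box -y, 22 mm in over the lid, and blocks it; positive turns it to the box's back (+x), negative to the front. Range 1.75 either way; clear of the lid from about 1.35, either way will do. It stays where left; about 2 N at the arm moves it.
- button_pivot (a point): Vertical pivot of the turn button (x = 0, y = 125 mm in stone_box), at mid thickness, 63.5 mm above the bench. The button is a wooden bar 13 mm wide and 10 mm thick, 58.5 to 68.5 mm above the bench, 1.5 mm over the lid; its arm reaches 35 mm from the pivot, its round tail 8.5 mm.
- button_tip (a point): Point on the turn button's arm, 30 mm from the pivot, at mid thickness (63.5 mm above the bench).
- lid (a joint): Angle of the box lid in rad: 0 shut, grows as its front rises, 1.85 fully open, leaning back on the stop rail. About 0.22 kg (1 N at the lip) on a free hinge: let go below about 1.2 rad it falls shut, beyond that it falls open and stays.
- lid_lip (a point): Middle of the lower front edge of the lid's finger lip; turns with the lid. The lip is 80 mm wide (y), 8 mm thick, and overhangs the lid's front wall by 20 mm; shut, its underside is 49 mm above the bench, with nothing below it in front of the box. The lid is a hollow cover; its front wall reaches 21 mm below the lip's underside.
- lid_hinge (a point): Middle of the lid's hinge axis, which runs along box y, at x = 47.5 mm, 29 mm above the bench in stone_box. Shut, the lip's edge lies 113.5 mm in front of it and 20 mm above it.
- stone: Oil stone in its tray, 0.3 to 0.6 kg, loose in the well, hidden under the shut lid. Origin: centre of the tray's underside; axes as stone_box, y along it. Tray 62 x 170 mm, 14 mm high, its top level with the well's walls; the grey stone on it, 50 (x) x 152 (y) mm, stands 28 to 43 mm above the bench, so its end can be pushed from above the walls.
- well_stop_end (a point): Middle of the inner face of the well's left end wall, by the turn button, at the floor. The well is 66 x 205 mm, its floor 14 mm and its walls' tops 28 mm above the bench; end walls 10 mm thick, front and back 13 mm. The stone is home when its tray touches this face (stone origin 85 mm to its -y side); it starts 15 to 31 mm short.
- chisel_a: Bench chisel with a turned wooden handle, 247 mm long (along its y), up to 30 mm high, lying loose to the left of the box; origin under its middle. Leave it.
- chisel_c: Second bench chisel, like the first and lying farther from the robot; 247 mm long (along its y), up to 30 mm high, loose; origin under its middle. Leave it.
- ca_bottle: Little white glue bottle with a dark pointed cap, 32 x 40 mm, 109 mm high, standing loose left of the box; origin under its centre. Leave it.

How it is judged:
By the outcome, as a careful person would: the job done as asked, in the order asked, and still so for the second after the job is handed in, with the robot touching nothing.
It also fails if it takes over 58 s, if anything falls off the work surface, if the arm or the gripper's body presses on something with over 40 N, if the wrist force passes 120 N, or if a joint passes its speed limit or range.

## Working session

There is one attempt and no reset: what is moved stays moved. The work goes in short steps, Python scripts to look and compute and a shell command to move; the robot and the scene stay as the last step left them, time stands still between calls to the robot, and variables do not carry over. Pictures are saved under pics/ and viewed, at most 10 in all, crops included, and the job is handed in when it is done.

```bash
ls; mkdir -p pics; python3 - <<'E'
from cell import sensors,get_image,camera_params
import cv2
for n in("scene","top"):
    im=get_image(n); cv2.imwrite(f"pics/{n}0.png",im); p=camera_params(n); print(n,p)
s=sensors.read_state(); print({k:s[k] for k in("clock","eef_pos","tool_rot","force","width")})
E
```

```text
pics
scene {'mtx': array([[433.98232597,   0.        , 249.34140667],
       [  0.        , 433.98232597, 194.15762802],
       [  0.        ,   0.        ,   1.        ]]), 'rvec': array([ 1.91568929, -1.15354167,  0.57887577]), 'tvec': array([-383.2940358 ,  273.87838126,  761.8302931 ])}
top {'mtx': array([[397.15803094,   0.        , 250.39959816],
       [  0.        , 397.15803094, 192.09728505],
       [  0.        ,   0.        ,   1.        ]]), 'rvec': array([ 2.18236854, -2.16601766,  0.15438142]), 'tvec': array([-174.14585115,  549.53165192,  957.13586768])}
{'clock': 0.1, 'eef_pos': array([172.44072277, 626.14830255, 230.48137656]), 'tool_rot': array([-3.13993071e+00,  1.34101208e-05,  2.87283184e+00]), 'force': array([ 0.35562767, -0.65388295,  0.0861956 ]), 'width': 85.54590070558872}
```

View pics/scene0.png

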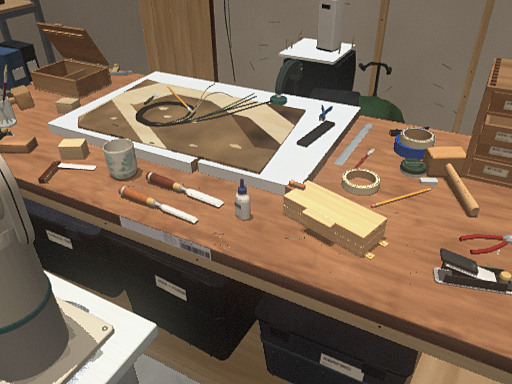

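View pics/top0.png

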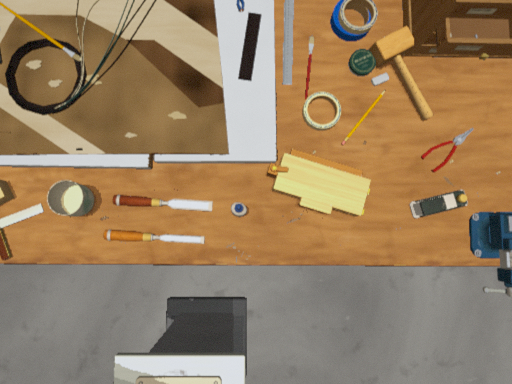

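The scene view shows the shut box around (335,215) with its turn button at (297,184). In the top view the lid spans roughly (275–370, 150–215) with the lip on the robot's side. I'll enlarge both.

```bash
python3 - <<'E'
import cv2,numpy as np
a=cv2.imread("pics/top0.png")[140:225,225:380]; b=cv2.imread("pics/scene0.png")[170:270,230:395]
a=cv2.resize(a,None,fx=4.8,fy=4.8,interpolation=cv2.INTER_CUBIC)[:,:744];b=cv2.resize(b,None,fx=4.8,fy=4.8,interpolation=cv2.INTER_CUBIC)
cv2.imwrite("pics/topc.png",a);cv2.imwrite("pics/scenec.png",b);print(a.shape,b.shape)
E
```

```text
(408, 744, 3) (480, 792, 3)
```

View pics/topc.png

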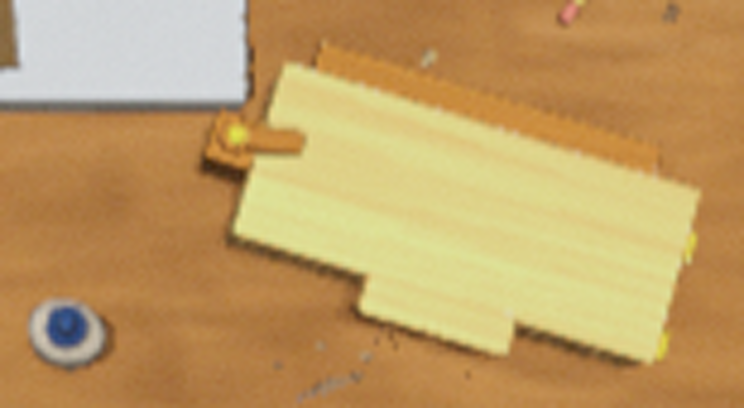

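View pics/scenec.png

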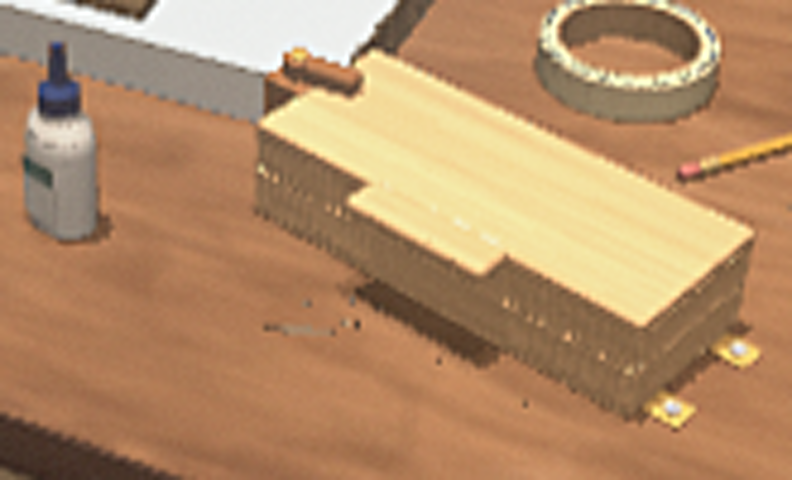

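The top crop shows the shut lid's corners at about (285,65), (233,237), (655,362) and (698,190). The lip ends are at (360,310) and (508,353), the pivot is at (237,134), and the bottle is at (67,328), well left of the box. The white board's corner sits just behind the button block at (247,105). The scene crop agrees: the lid is shut and the button is over it. Next I'll fit the pose to these points.

```bash
cat > h.py <<'E'
import cv2,numpy as np
from scipy.optimize import least_squares
from cell import sensors,get_image,camera_params
P={n:camera_params(n) for n in("scene","top")}
def proj(n,X):
    p=P[n];return cv2.projectPoints(np.asarray(X,float).reshape(-1,1,3),p["rvec"],p["tvec"],p["mtx"],None)[0][:,0]
def unproj(n,uv,z):
    p=P[n];R=cv2.Rodrigues(p["rvec"])[0];d=R.T@np.linalg.inv(p["mtx"])@[*uv,1];c=-R.T@p["tvec"]
    return c+d*(z-c[2])/d[2]
def w(b,X):
    X=np.atleast_2d(X).astype(float);c,s=np.cos(b[2]),np.sin(b[2])
    return np.c_[b[0]+c*X[:,0]-s*X[:,1],b[1]+s*X[:,0]+c*X[:,1],X[:,2]]
E
python3 - <<'E'
from h import *
M=np.array([[46,112.5,57],[-46,112.5,57],[-46,-112.5,57],[46,-112.5,57],[-66,40,57],[-66,-40,57]])
t=(np.array([[285,65],[233,237],[655,362],[698,190],[360,310],[508,353]])+.5)/4.8-.5+[225,140]
s=(np.array([[365,50],[260,127],[642,327],[752,233],[348,198],[483,275]])+.5)/4.8-.5+[230,170]
for nm,use in(("both",(1,1)),("top",(0,1)),("scene",(1,0))):
    f=lambda b:np.r_[use[0]*(proj("scene",w(b,M))-s).ravel(),use[1]*(proj("top",w(b,M))-t).ravel()]
    r=least_squares(f,[600,-150,-.2]);print(nm,r.x,np.abs(r.fun).max().round(2))
    if nm=="both":b=r.x
np.save("b.npy",b)
for n,X in dict(pivot=[0,125,63.5],tip=[0,95,63.5],lip=[-66,0,49],hinge=[47.5,0,29]).items():print(n,w(b,X).round(1))
print("pivot seen",unproj("top",(np.array([237,134])+.5)/4.8-.5+[225,140],68.5))
print("bottle cap",unproj("top",(np.array([67,328])+.5)/4.8-.5+[225,140],109))
print("board corner",unproj("top",(np.array([247,105])+.5)/4.8-.5+[225,140],20), "front edge",unproj("top",(np.array([0,105])+.5)/4.8-.5+[225,140],20))
E
```

```text
both [ 5.69908977e+02 -3.46128980e+02 -2.83953076e-01] 1.25
top [ 5.70692813e+02 -3.45383558e+02 -2.83851463e-01] 0.9
scene [ 5.67849879e+02 -3.47138641e+02 -2.83741756e-01] 1.2
pivot [[ 604.9 -226.1   63.5]]
tip [[ 596.5 -254.9   63.5]]
lip [[ 506.6 -327.6   49. ]]
hinge [[ 615.5 -359.4   29. ]]
pivot seen [ 607.46214445 -226.06136812   68.5       ]
bottle cap [ 505.31257318 -141.11642933  109.        ]
board corner [ 631.92114857 -235.5898226    20.        ] front edge [ 630.45011319 -104.11355536   20.        ]
```

```bash
cat > to.py <<'E'
# usage: to.py bx by z [bx by z ...] : tool-axis shift (cm) from the present pose to box-frame TCP targets; yaw aim = -box x
import sys; from h import *
from scipy.spatial.transform import Rotation as R
b=np.load("b.npy");s=sensors.read_state();r=R.from_euler("xyz",s["tool_rot"])
q=np.array(sys.argv[1:],float).reshape(-1,3)
e=s["eef_pos"]-[b[0],b[1],0];c,n=np.cos(b[2]),np.sin(b[2])
print("clock",round(s["clock"],2),"box-frame TCP",(c*e[0]+n*e[1]).round(1),(c*e[1]-n*e[0]).round(1),e[2].round(1),"F",s["force"].round(1),"rot",s["tool_rot"].round(3),"q1",s["qpos"].round(2),"turn deg",np.degrees(s["tool_rot"][2]-(b[2]+np.pi)).round(2))
if len(q):print((r.inv().apply(w(b,q)-s["eef_pos"])/10).round(2))
E
python3 to.py 28 97 200 28 97 62; python3 -m inch '[[[-0.3,-4,0,0.9],[-1,-8,0,0.9],[-2,-12,0,0.9],[-3,-16,0,0.9],[-4,-20,0,0.9],[-4.9,-24,0,0.9]]]' 0; python3 to.py 28 97 200
```

```text
clock 0.1 box-frame TCP -653.9 822.0 230.5 F [ 0.4 -0.7  0.1] rot [-3.14   0.     2.873] q1 [-1.37  0.63  0.04  1.52 -0.03  1.   -0.02] turn deg 0.87
[[-67.08 -73.52   3.17]
 [-67.08 -73.5   16.97]]
clock: 0.6
eef_pos: [155.9, 379.9, 231.0]
tool_rot: [-3.141, 0.0, 2.857]
force: [0.8, -0.6, 1.6]
width: 12.3
gripper_force: 0.0
clock 0.6 box-frame TCP -600.8 581.0 231.0 F [ 0.8 -0.6  1.6] rot [-3.141  0.     2.857] q1 [-1.28  0.29  0.04  2.14 -0.02  0.71  0.06] turn deg -0.03
[[-62.91 -48.36   3.14]]
```

```bash
python3 -m inch '[[[-3.2,-2.4,0,0],[-6.4,-4.8,0,0],[-9.6,-7.2,0,0],[-12.8,-9.6,0,0],[-16,-12,0,0],[-19.2,-14.4,0,0],[-22.4,-16.8,0,0],[-25.6,-19.2,0,0]]]'; python3 -m inch '[[[-3.2,-2.4,0,0],[-6.4,-4.8,0,0],[-9.6,-7.2,0,0],[-12.8,-9.6,0,0],[-16,-12,0,0],[-19.2,-14.4,0,0],[-22.4,-16.8,0,0],[-25.6,-19.2,0,0]]]'; python3 to.py 28 97 150
```

```text
clock: 1.27
eef_pos: [348.5, 124.3, 231.4]
tool_rot: [3.141, -0.0, 2.857]
force: [0.1, -0.2, 0.5]
width: -0.1
gripper_force: 0.0
clock: 1.93
eef_pos: [540.3, -131.7, 230.9]
tool_rot: [3.141, -0.001, 2.857]
force: [-0.2, 0.9, -0.3]
width: -0.1
gripper_force: 0.0
clock 1.93 box-frame TCP -88.5 197.5 230.9 F [-0.2  0.9 -0.3] rot [ 3.141e+00 -1.000e-03  2.857e+00] q1 [ 0.03  0.5   0.24  1.79 -0.15  0.87  1.62] turn deg -0.04
[[-11.67 -10.04   8.08]]
```

```bash
python3 -m inch '[[[-3,-2.5,0,0],[-6,-5,1,0],[-9,-7.5,3,0],[-11.6,-10,5,0],[-11.7,-10,7,0],[-11.7,-10,8,0],[-11.7,-10,8,0],[-11.7,-10,8,0]]]';  python3 to.py 28 97 62; python3 - <<'E'
from h import *
im=get_image("scene")[100:260,200:400];cv2.imwrite("pics/s1.png",cv2.resize(im,None,fx=3.6,fy=3.6,interpolation=cv2.INTER_CUBIC))
E
```

```text
clock: 2.6
eef_pos: [623.5, -256.9, 150.9]
tool_rot: [3.14, -0.002, 2.858]
force: [0.0, 0.6, 0.5]
width: -0.1
gripper_force: 0.0
clock 2.6 box-frame TCP 26.4 100.7 150.9 F [0.  0.6 0.5] rot [ 3.140e+00 -2.000e-03  2.858e+00] q1 [ 0.23  0.76  0.21  1.52 -0.19  0.88  1.79] turn deg 0.05
[[-0.18 -0.38  8.89]]
```

View pics/s1.png

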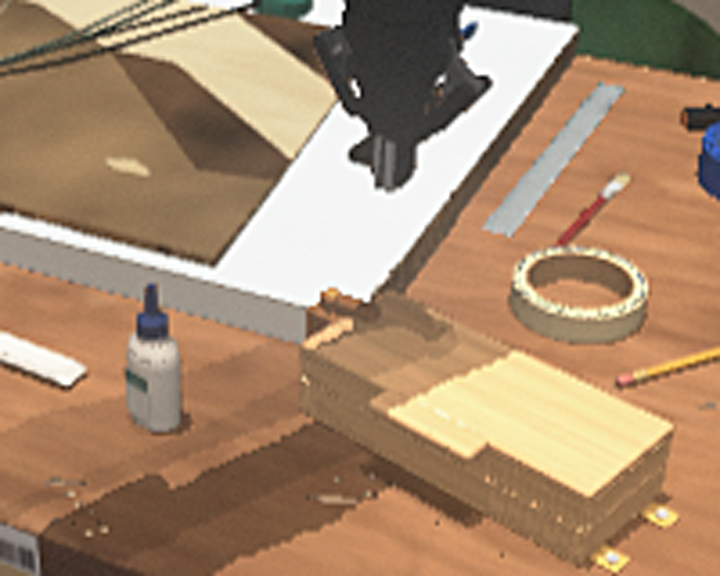

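The closed fingertips, at about (388,180) in the crop, hang above the back of the button with nothing in the way. The tip itself is slim, and the fingers only flare out higher up. Next I go down behind the arm.

```bash
python3 -m inch '[[[-0.2,-0.4,3,0],[-0.2,-0.4,6,0],[-0.2,-0.4,8,0],[-0.2,-0.4,8.8,0],[-0.2,-0.4,8.8,0],[-0.2,-0.4,8.8,0]]]';  python3 to.py 28 97 62 -20 97 62 -20 105 62
```

```text
clock: 3.15
eef_pos: [625.8, -262.9, 65.0]
tool_rot: [-3.142, 0.002, 2.858]
force: [0.2, 0.4, 0.5]
width: -0.3
gripper_force: 0.0
clock 3.15 box-frame TCP 30.4 95.6 65.0 F [0.2 0.4 0.5] rot [-3.142e+00  2.000e-03  2.858e+00] q1 [ 0.25  0.87  0.18  1.56 -0.21  0.73  1.82] turn deg 0.03
[[0.24 0.14 0.3 ]
 [5.04 0.14 0.29]
 [5.04 0.94 0.29]]
```

```bash
python3 -m inch '[[[0.5,0.1,0.2,0],[1.2,0.1,0.2,0],[2,0.1,0.2,0],[2.8,0.1,0.2,0],[3.6,0.1,0.2,0],[4.4,0.1,0.2,0],[5,0.1,0.2,0],[5,0.1,0.2,0]]]';  python3 to.py -20 97 62 -20 106 62 -20 112 62; python3 - <<'E'
from h import *
im=get_image("scene")[130:260,230:395];cv2.imwrite("pics/s2.png",cv2.resize(im,None,fx=4.5,fy=4.5,interpolation=cv2.INTER_CUBIC))
E
```

```text
clock: 3.82
eef_pos: [575.7, -247.5, 61.9]
tool_rot: [3.141, -0.001, 2.857]
force: [-1.3, 0.1, 6.3]
width: 0.1
gripper_force: 3.0
clock 3.82 box-frame TCP -22.1 96.3 61.9 F [-1.3  0.1  6.3] rot [ 3.141e+00 -1.000e-03  2.857e+00] q1 [ 0.26  0.82  0.17  1.72 -0.22  0.63  1.84] turn deg -0.05
[[-0.21  0.07 -0.01]
 [-0.21  0.97 -0.01]
 [-0.21  1.57 -0.01]]
```

View pics/s2.png

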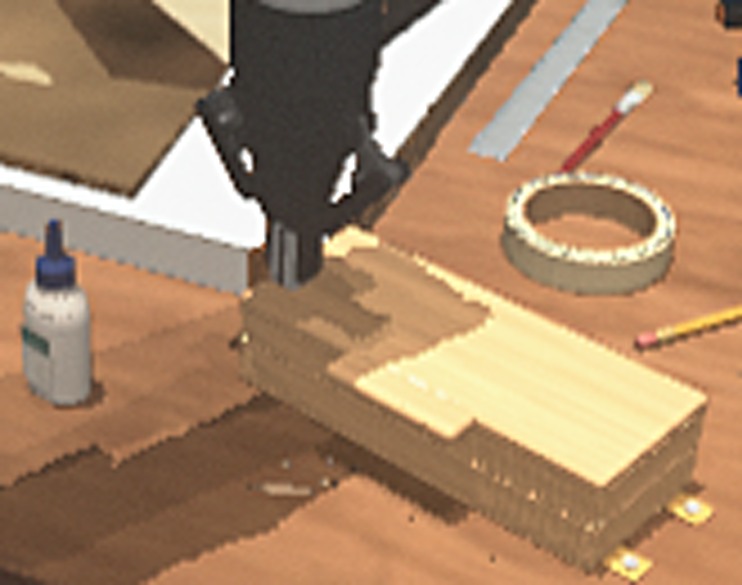

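The fingertips are at about (295,280), near the lid's left front corner, and the button arm is hidden behind them. I continue by sweeping toward +y, a little higher.

```bash
python3 -m inch '[[[0,0.2,-0.2,0],[0,0.5,-0.2,0],[0,0.8,-0.2,0],[0,1.0,-0.2,0],[0,1.0,-0.2,0]]]';  python3 to.py -30 85 64; python3 - <<'E'
from h import *
im=get_image("top")[130:225,215:350];cv2.imwrite("pics/t2.png",cv2.resize(im,None,fx=5,fy=5,interpolation=cv2.INTER_CUBIC))
E
```

```text
clock: 4.28
eef_pos: [579.5, -237.5, 62.6]
tool_rot: [3.141, -0.002, 2.858]
force: [-1.1, -0.6, -0.6]
width: 0.4
gripper_force: 0.9
clock 4.28 box-frame TCP -21.2 107.0 62.6 F [-1.1 -0.6 -0.6] rot [ 3.141e+00 -2.000e-03  2.858e+00] q1 [ 0.24  0.82  0.18  1.72 -0.22  0.63  1.82] turn deg 0.02
[[ 0.88 -2.2  -0.14]]
```

View pics/t2.png

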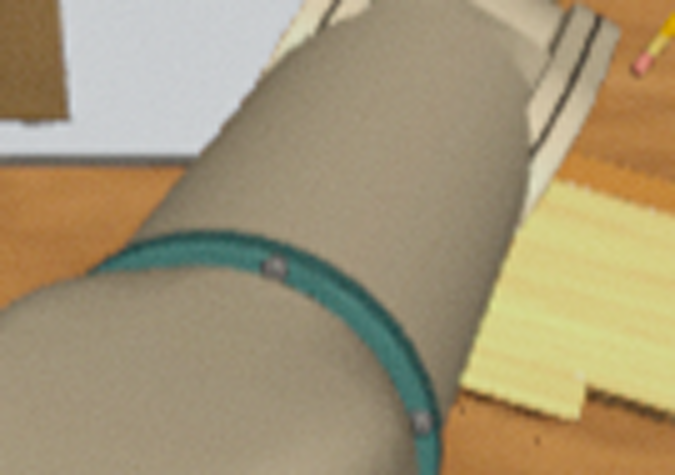

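The arm hides the button in the top view. I'll back off, go up and over to in front of the lip, then look.

```bash
python3 -m inch '[[[0,-0.8,0,0],[0,-1.5,-1,0],[0,-2,-4,0],[2,-4.5,-6,0],[4,-7,-6,0],[6,-9,-6,0],[7.5,-10.7,-6,0],[7.5,-10.7,-6,0]]]';  python3 to.py -92 0 35 ; python3 - <<'E'
from h import *
im=get_image("scene")[130:260,230:395];cv2.imwrite("pics/s3.png",cv2.resize(im,None,fx=4.5,fy=4.5,interpolation=cv2.INTER_CUBIC))
E
```

```text
clock: 5.0
eef_pos: [472.6, -325.4, 124.7]
tool_rot: [-3.138, -0.001, 2.849]
force: [-0.5, -0.0, 0.5]
width: -0.1
gripper_force: 0.0
clock 5.0 box-frame TCP -99.2 -7.4 124.7 F [-0.5 -0.   0.5] rot [-3.138e+00 -1.000e-03  2.849e+00] q1 [ 0.44  0.67  0.18  1.84 -0.18  0.65  2.  ] turn deg -0.51
[[-0.72  0.78  8.97]]
```

View pics/s3.png

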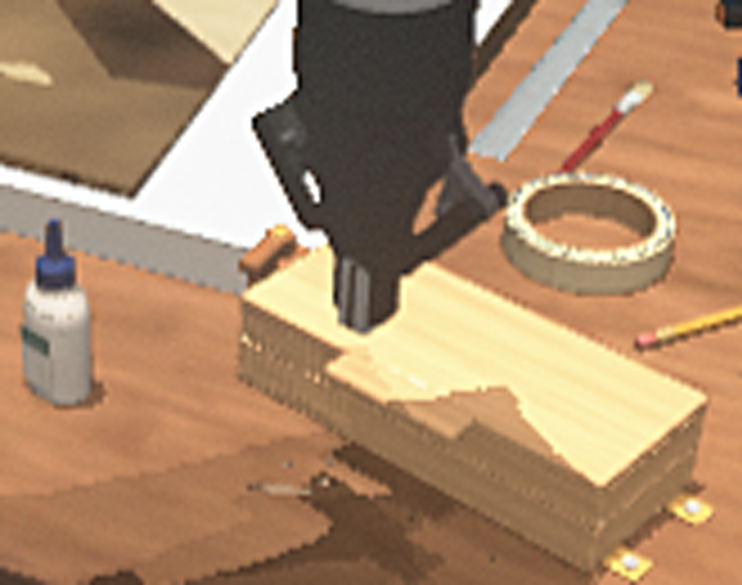

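The button arm now points to the front, from (275,235) to (250,265) in the crop, and the bottle hasn't moved. I'll check its angle by projection.

```bash
python3 - <<'E'
from h import *
b=np.load("b.npy")
for t in(-1.2,-1.35,-1.5,-1.6,-1.75):
    X=[[35*np.sin(t)+a*np.cos(t),125-35*np.cos(t)+a*np.sin(t)*1,68.5] for a in(-6.5,6.5)]
    print(t,((proj("scene",w(b,X))-[230,130])*4.5).round())
print(((proj("scene",w(b,[0,125,68.5]))-[230,130])*4.5).round())
E
python3 -m inch '[[[-0.3,0.4,3,0],[-0.5,0.8,6,0],[-0.5,0.8,8.5,0],[-0.5,0.8,9,0],[-0.5,0.8,9,0],[-0.5,0.8,9,0]]]';  python3 to.py -75 0 35
```

```text
-1.2 [[242. 261.]
 [265. 266.]]
-1.35 [[234. 258.]
 [256. 265.]]
-1.5 [[227. 254.]
 [246. 262.]]
-1.6 [[223. 251.]
 [240. 261.]]
-1.75 [[217. 246.]
 [232. 257.]]
[[275. 230.]]
clock: 5.55
eef_pos: [485.9, -314.5, 34.2]
tool_rot: [-3.141, 0.001, 2.857]
force: [0.9, -0.3, 0.4]
width: -0.1
gripper_force: 0.0
clock 5.55 box-frame TCP -89.6 6.8 34.2 F [ 0.9 -0.3  0.4] rot [-3.141e+00  1.000e-03  2.857e+00] q1 [ 0.44  0.81  0.14  1.86 -0.21  0.48  2.01] turn deg -0.03
[[-1.46 -0.68 -0.08]]
```

```bash
python3 - <<'E'
from h import *
b=np.load("b.npy")
im=get_image("top");cv2.imwrite("pics/t4.png",im)
p=proj("top",w(b,[0,125,68.5]))[0];print(p)
for t in(-1.2,-1.35,-1.57):
    X=[[35*np.sin(t)+a*np.cos(t),125-35*np.cos(t)+a*np.sin(t),68.5] for a in(-6.5,6.5)]
    print(t,proj("top",w(b,X)).round(1))
u,v=np.round(p).astype(int)
print(u-12,v-6);hsv=cv2.cvtColor(im,cv2.COLOR_BGR2HSV)
for k in(1,2):print(hsv[v-6:v+20,u-10:u+16,k])
E
```

```text
[274.010145   168.54999927]
-1.2 [[272.6 183. ]
 [277.9 182.6]]
-1.35 [[270.4 182.6]
 [275.8 183. ]]
-1.57 [[267.4 181.4]
 [272.6 183. ]]
262 163
[[130 128 123 122 123 122 129 168 144 140 136 158 155 154 158 159 136 105
   90  93  92  91  90  90  92  94]
 [149 154 155 152 148 159 174 170 174 178 174 172 166 156 162 156 127 104
   98  96  95  89  94  90  93  94]
 [160 154 150 158 152 162 172 175 181 176 169 183 176 172 175 152 120 104
  103 102 100 104  96  95  92  94]
 [150 149 146 151 157 174 176 178 175 172 169 176 169 169 176 150 112 104
  102 101 105 107 107 104  98  99]
 [149 150 152 156 162 178 180 174 177 164 168 172 172 186 174 143 102 105
   99 102  99 100 102 103 107 104]
 [154 150 148 144 159 174 181 179 168 158 163 175 178 173 172 130  95 104
  104 102 102  96 100 105 100 101]
 [152 152 154 152 172 173 179 173 177 153 159 173 170 174 155 109  89  98
  100  99  99 104 101 101 102 101]
 [151 157 156 159 174 168 178 184 175 162 170 170 176 183 147  98  95  98
   99  96  97 101 102  99  99 100]
 [158 152 155 168 165 174 172 176 170 172 171 179 180 188 137  95 101  99
   99  9
[... 4015 characters left out ...]
23 224 226
  227 226 226 223 222 222 223 224]
 [183 183 181 169 167 156 154 151 114 100 147 222 224 223 223 223 224 223
  221 222 226 225 225 225 226 224]
 [181 183 182 173 166 157 159 153 111 105 163 223 224 224 224 224 223 225
  223 223 221 224 223 223 226 225]
 [182 179 180 180 174 165 166 160 129 127 200 225 223 222 222 223 223 223
  223 223 223 223 222 224 223 222]
 [184 181 183 181 178 172 169 165 141 146 223 225 225 224 224 224 223 222
  223 225 223 223 225 222 223 224]
 [177 177 179 180 177 174 173 154 135 157 225 225 225 225 223 223 223 224
  222 224 224 223 221 224 224 223]
 [176 176 175 176 174 177 174 153 124 147 201 216 224 223 224 223 223 222
  223 223 223 224 222 223 223 224]]
```

The pixels show the arm almost vertical in the image (pivot 273.6,168 to end 273,181), which is about -1.36 rad. That's too close to the limit, so I'll push it further.

```bash
python3 -m inch '[[[0,0,-3.5,0],[0,0,-7,0],[-2,2.5,-8,0],[-4,5,-7.5,0],[-6,7.5,-6.5,0],[-6.8,8.6,-5.5,0],[-6.8,8.6,-5,0],[-6.8,8.6,-5,0]]]';  python3 to.py -22 93 63 -22 116 63
```

```text
clock: 6.27
eef_pos: [573.8, -249.9, 82.9]
tool_rot: [-3.141, -0.001, 2.859]
force: [-0.3, -0.5, 0.2]
width: 0.0
gripper_force: 0.0
clock 6.27 box-frame TCP -23.3 93.5 82.9 F [-0.3 -0.5  0.2] rot [-3.141e+00 -1.000e-03  2.859e+00] q1 [ 0.25  0.79  0.19  1.71 -0.21  0.67  1.84] turn deg 0.07
[[-0.13 -0.05  1.99]
 [-0.13  2.25  1.99]]
```

```bash
python3 -m inch '[[[0,0,1,0],[0,0,1.9,0],[0,0.6,1.9,0],[0,1.2,1.9,0],[0,1.7,1.9,0],[0,2.1,1.9,0],[0,2.1,1.9,0],[0,2.1,1.9,0]]]';  python3 to.py; python3 -m inch '[[[0,-0.8,0,0],[0,-2,0,0],[0,-2.5,-3,0],[2,-5,-6,0],[4,-8,-6,0],[6,-10.5,-6,0],[7,-11.7,-6,0],[7,-11.7,-6,0]]]'; python3 to.py -90 0 35; python3 - <<'E'
from h import *
im=get_image("top");cv2.imwrite("pics/t5.png",im);hsv=cv2.cvtColor(im,cv2.COLOR_BGR2HSV)
print(hsv[168:186,260:282,2])
E
```

```text
clock: 6.93
eef_pos: [580.4, -230.2, 64.6]
tool_rot: [-3.142, 0.001, 2.857]
force: [-0.1, -0.5, 0.4]
width: -0.1
gripper_force: 0.3
clock 6.93 box-frame TCP -22.4 114.3 64.6 F [-0.1 -0.5  0.4] rot [-3.142e+00  1.000e-03  2.857e+00] q1 [ 0.22  0.81  0.18  1.72 -0.23  0.63  1.82] turn deg -0.01
clock: 7.6
eef_pos: [475.2, -328.6, 125.1]
tool_rot: [-3.138, -0.001, 2.848]
force: [-0.2, -0.6, -0.3]
width: 0.3
gripper_force: 0.0
clock 7.6 box-frame TCP -95.8 -9.7 125.1 F [-0.2 -0.6 -0.3] rot [-3.138e+00 -1.000e-03  2.848e+00] q1 [ 0.44  0.67  0.19  1.83 -0.18  0.66  2.  ] turn deg -0.54
[[-0.58  1.01  9.01]]
[[196 194 194 191 191 194 190 172 153 193 177 202 218 220 223 215 206 185
  199 182 222 226]
 [192 191 190 192 192 190 188 170 155 197 165 192 215 212 205 206 200 167
  197 210 224 226]
 [188 189 189 188 188 188 183 164 176 201 162 192 209 208 187 192 181 181
  193 224 226 226]
 [189 188 190 189 188 187 174 150 194 188 169 199 202 199 190 164 179 206
  186 224 227 226]
 [188 190 188 187 187 183 163 120 168 157 189 203 201 200 181 170 208 209
  205 224 225 225]
 [186 187 189 186 186 177
[... 484 characters left out ...]
4 200 165 101  83 124 199 228
  227 227 226 225]
 [179 180 182 184 179 162 160 184 196 206 204 186 136  99  88 147 224 227
  225 226 226 226]
 [181 180 182 182 175 162 154 168 175 192 198 175 124  96 103 166 225 229
  226 226 225 227]
 [185 183 185 180 169 166 153 143 148 160 167 149 128 107 126 193 228 228
  226 226 225 226]
 [183 182 181 177 169 165 154 157 153 117 117 121 129 134 146 213 225 225
  225 224 226 226]
 [183 183 182 174 173 170 159 158 155 119 115 128 139 153 153 224 227 224
  224 224 225 224]
 [181 182 180 183 182 183 164 164 165 150 150 137 149 141 166 223 225 224
  225 224 225 225]
 [184 183 183 184 183 181 174 173 176 174 175 163 159 140 202 226 224 226
  225 225 224 225]]
```

The arm end is now at u≈269, about -1.58 rad, with a clear gap to the lid. Next is the lip.

```bash
python3 -m inch '[[[0,0.3,3,0],[0,0.3,6,0],[0,0.3,9,0],[0,0.3,9,0],[0,0.3,9,0],[0,0.3,9,0]]]'; python3 to.py -77 0 35; python3 -m inch '[[[-0.4,0,0,0],[-0.8,0,0,0],[-1.2,0,0,0],[-1.2,0,0,0],[-1.2,0,0,0]]]'; python3 to.py
```

```text
clock: 8.15
eef_pos: [482.3, -320.6, 35.4]
tool_rot: [-3.141, 0.002, 2.858]
force: [0.2, -1.4, 0.3]
width: -0.2
gripper_force: 0.0
clock 8.15 box-frame TCP -91.2 -0.0 35.4 F [ 0.2 -1.4  0.3] rot [-3.141e+00  2.000e-03  2.858e+00] q1 [ 0.45  0.81  0.14  1.86 -0.22  0.48  2.03] turn deg -0.0
[[-1.42  0.    0.04]]
clock: 8.57
eef_pos: [493.2, -323.7, 34.9]
tool_rot: [-3.141, 0.001, 2.857]
force: [0.1, -0.1, -0.3]
width: 0.1
gripper_force: 0.0
clock 8.57 box-frame TCP -79.9 0.0 34.9 F [ 0.1 -0.1 -0.3] rot [-3.141e+00  1.000e-03  2.857e+00] q1 [ 0.44  0.82  0.14  1.83 -0.22  0.5   2.02] turn deg -0.01
```

```bash
for i in 1; do python3 -m inch '[[[-0.15,0,0,0],[-0.3,0,0,0],[-0.3,0,0,0]]]'; done; python3 -m inch '[[[-0.1,0,0,0],[-0.2,0,0,0],[-0.2,0,0,0]]]'|grep -E "pos|force"; python3 to.py
```

```text
clock: 8.82
eef_pos: [495.6, -324.5, 34.3]
tool_rot: [-3.142, 0.0, 2.857]
force: [-0.3, -0.4, -1.2]
width: 0.1
gripper_force: 0.0
eef_pos: [497.1, -324.9, 34.2]
force: [-1.3, -0.2, 0.2]
gripper_force: 0.3
clock 9.07 box-frame TCP -75.8 0.0 34.2 F [-1.3 -0.2  0.2] rot [ 3.141e+00 -1.000e-03  2.857e+00] q1 [ 0.44  0.83  0.14  1.82 -0.22  0.51  2.02] turn deg -0.03
```

```bash
python3 -m inch '[[[-0.3,0,0,0],[-0.45,0,-0.5,0],[-0.65,0,-1.1,0],[-0.85,0,-1.7,0],[-1.05,0,-2.2,0],[-1.05,0,-2.2,0]]]'; python3 to.py;python3 - <<'E'
from h import *
im=get_image("scene")[130:260,230:395];cv2.imwrite("pics/s5.png",cv2.resize(im,None,fx=4.5,fy=4.5,interpolation=cv2.INTER_CUBIC))
E
```

```text
clock: 9.57
eef_pos: [503.3, -326.7, 56.2]
tool_rot: [3.14, -0.008, 2.856]
force: [-7.2, 2.3, 2.8]
width: 0.2
gripper_force: 3.8
clock 9.57 box-frame TCP -69.3 -0.0 56.2 F [-7.2  2.3  2.8] rot [ 3.14  -0.008  2.856] q1 [ 0.43  0.8   0.16  1.79 -0.21  0.58  2.  ] turn deg -0.08
```

View pics/s5.png

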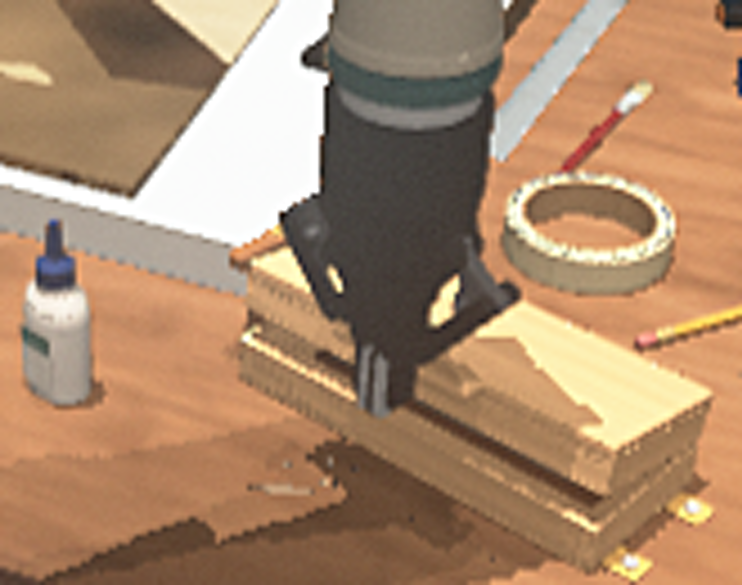

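The lid is rising on the fingertips: there's a gap of about 18 mm at (450,430), the button is clear, and θ is about 0.2. I'll follow the arc up.

```bash
python3 -m inch '[[[-0.25,0,-0.5,0],[-0.5,0,-1.05,0],[-0.75,0,-1.55,0],[-1.05,0,-2.05,0],[-1.4,0,-2.5,0],[-1.75,0,-3,0],[-2.1,0,-3.4,0],[-2.5,0,-3.85,0]]]'; python3 to.py
```

```text
clock: 10.28
eef_pos: [527.9, -334.1, 94.6]
tool_rot: [3.141, -0.007, 2.856]
force: [-6.3, 2.7, 4.4]
width: -0.1
gripper_force: 2.8
clock 10.28 box-frame TCP -43.7 -0.2 94.6 F [-6.3  2.7  4.4] rot [ 3.141 -0.007  2.856] q1 [ 0.41  0.77  0.18  1.7  -0.2   0.7   1.98] turn deg -0.09
```

```bash
python3 -m inch '[[[-0.45,0,-0.4,0],[-0.85,0,-0.8,0],[-1.3,0,-1.15,0],[-1.75,0,-1.5,0],[-2.25,0,-1.8,0],[-2.75,0,-2.1,0],[-3.25,0,-2.35,0],[-3.8,0,-2.55,0]]]'; python3 to.py
```

```text
clock: 10.95
eef_pos: [568.6, -345.5, 120.5]
tool_rot: [3.141, 0.0, 2.857]
force: [-0.0, 0.3, -0.1]
width: 0.1
gripper_force: 0.2
clock 10.95 box-frame TCP -1.4 0.2 120.5 F [-0.   0.3 -0.1] rot [3.141 0.    2.857] q1 [ 0.39  0.78  0.19  1.57 -0.19  0.81  1.95] turn deg -0.02
```

```bash
python3 -m inch '[[[-0.5,0,-0.2,0],[-1,0,-0.4,0],[-1.6,0,-0.6,0],[-2.2,0,-0.8,0],[-2.8,0,-0.9,0],[-3.4,0,-1,0],[-4,0,-1,0],[-4.4,0,-1,0]]]'; python3 to.py; python3 - <<'E'
from h import *
im=get_image("scene")[100:260,210:410];cv2.imwrite("pics/s6.png",cv2.resize(im,None,fx=3.6,fy=3.6,interpolation=cv2.INTER_CUBIC))
E
```

```text
clock: 11.62
eef_pos: [611.0, -358.1, 130.3]
tool_rot: [3.142, 0.0, 2.857]
force: [0.1, 0.6, 0.3]
width: 0.3
gripper_force: 0.0
clock 11.62 box-frame TCP 42.8 0.1 130.3 F [0.1 0.6 0.3] rot [3.142 0.    2.857] q1 [ 0.38  0.83  0.2   1.43 -0.19  0.9   1.92] turn deg -0.02
```

View pics/s6.png

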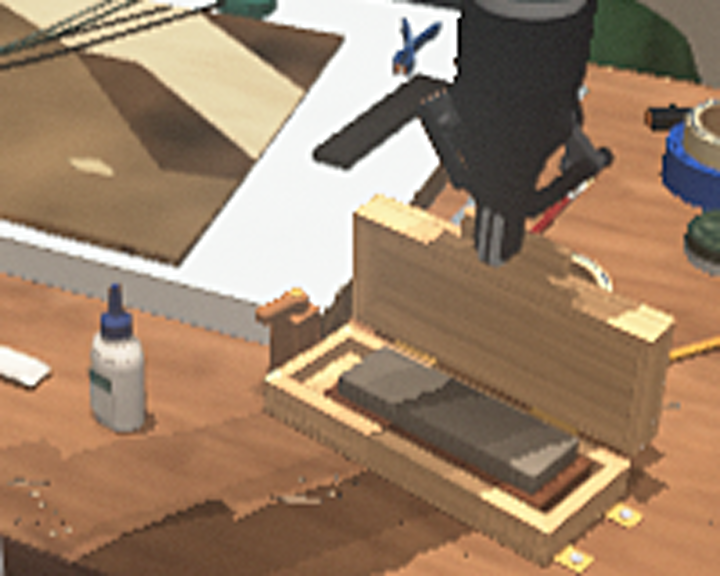

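The lid is fully open, leaning back. The grey stone runs from (370,355) to (578,445) in the crop, with free well at its left end. The bottle hasn't moved. Now I back off, go up and move to the right end.

```bash
python3 - <<'E'
from h import *
b=np.load("b.npy");c,n=np.cos(b[2]),np.sin(b[2])
for q in((512,470),(578,438),(342,380),(375,350)):
    X=unproj("scene",np.array(q)/3.6+[210,100],43);e=X[:2]-b[:2];print(q,round(c*e[0]+n*e[1],1),round(c*e[1]-n*e[0],1))
E
python3 -m inch '[[[1,0,0,0],[2.5,-2,-1,0],[4.3,-5,-2,0],[4.3,-8.5,-2,0],[4.3,-12,-2,0],[4.3,-12,-2,0],[4.3,-12,-2,0]]]';python3 to.py 0 -113 34
```

```text
(512, 470) -29.9 -74.9
(578, 438) 24.2 -86.9
(342, 380) -27.9 57.7
(375, 350) 14.0 63.1
clock: 12.25
eef_pos: [532.5, -464.5, 150.2]
tool_rot: [-3.14, -0.001, 2.852]
force: [0.1, 0.7, 0.2]
width: -0.1
gripper_force: 0.0
clock 12.25 box-frame TCP -2.7 -124.1 150.2 F [0.1 0.7 0.2] rot [-3.140e+00 -1.000e-03  2.852e+00] q1 [ 0.57  0.8   0.2   1.42 -0.17  0.94  2.09] turn deg -0.34
[[-0.27  1.13 11.62]]
```

```bash
python3 -m inch '[[[0,0.5,4,0],[0,0.5,8,0],[0,0.5,10.5,0],[0,0.5,11.6,0],[0,0.5,11.6,0],[0,0.5,11.6,0]]]';python3 to.py 0 -113 34; python3 -m inch '[[[0,0.4,0,0],[0,0.8,0,0],[0,1.2,0,0],[0,1.6,0,0],[0,1.6,0,0]]]';python3 to.py 0 -60 34
```

```text
clock: 12.75
eef_pos: [537.3, -455.9, 34.7]
tool_rot: [3.141, 0.0, 2.858]
force: [-0.3, -0.1, 0.0]
width: 0.1
gripper_force: 0.0
clock 12.75 box-frame TCP -0.5 -114.5 34.7 F [-0.3 -0.1  0. ] rot [3.141 0.    2.858] q1 [ 0.58  0.94  0.16  1.48 -0.2   0.74  2.11] turn deg 0.02
[[-0.06  0.15  0.07]]
clock: 13.17
eef_pos: [542.2, -439.8, 35.3]
tool_rot: [3.141, 0.001, 2.859]
force: [0.3, 0.0, 0.7]
width: -0.1
gripper_force: 0.0
clock 13.17 box-frame TCP -0.4 -97.7 35.3 F [0.3 0.  0.7] rot [3.141e+00 1.000e-03 2.859e+00] q1 [ 0.55  0.93  0.16  1.5  -0.2   0.72  2.09] turn deg 0.05
[[-0.04  3.77  0.13]]
```

```bash
python3 -m inch '[[[0,0.3,0,0],[0,0.6,0,0],[0,0.9,0,0],[0,1.2,0,0],[0,1.5,0,0],[0,1.8,0,0],[0,2,0,0],[0,2,0,0]]]'|grep -E "pos|force";python3 -m inch '[[[0,0.1,0,0],[0,0.2,0,0],[0,0.3,0,0],[0,0.3,0,0]]]'|grep -E "pos|force";python3 to.py
```

```text
eef_pos: [547.0, -421.8, 34.8]
force: [-1.2, -3.7, 6.1]
gripper_force: 2.7
eef_pos: [547.7, -419.4, 34.8]
force: [-0.7, -4.9, 5.2]
gripper_force: 3.1
clock 14.17 box-frame TCP -0.8 -76.6 34.8 F [-0.7 -4.9  5.2] rot [-3.140e+00  1.000e-03  2.857e+00] q1 [ 0.52  0.92  0.17  1.53 -0.21  0.7   2.07] turn deg -0.04
```

```bash
for k in 1; do :; done; python3 -m inch '[[[0,0.1,0,0],[0,0.2,0,0],[0,0.3,0,0],[0,0.3,0,0]]]'|grep -E "pos|force:";python3 -m inch '[[[0,0.1,0,0],[0,0.2,0,0],[0,0.2,0,0]]]'|grep -E "pos|force:";python3 -m inch '[[[0,0.1,0,0],[0,0.2,0,0],[0,0.2,0,0]]]'|grep -E "pos|force:";python3 to.py
```

```text
eef_pos: [548.5, -416.6, 34.8]
force: [-0.8, -3.8, 5.3]
gripper_force: 3.1
eef_pos: [549.0, -414.6, 34.8]
force: [-2.0, -4.6, 5.4]
gripper_force: 3.2
eef_pos: [549.6, -412.7, 34.8]
force: [-0.9, -3.9, 5.3]
gripper_force: 3.2
clock 15.0 box-frame TCP -0.9 -69.6 34.8 F [-0.9 -3.9  5.3] rot [-3.140e+00  1.000e-03  2.857e+00] q1 [ 0.51  0.92  0.17  1.54 -0.21  0.7   2.06] turn deg -0.04
```

```bash
python3 -m inch '[[[0,0.1,0,0],[0,0.2,0,0],[0,0.2,0,0]]]'|grep -E "pos|force:";python3 -m inch '[[[0,0.1,0,0],[0,0.2,0,0],[0,0.2,0,0]]]'|grep -E "pos|force:";python3 -m inch '[[[0,0.1,0,0],[0,0.2,0,0],[0,0.2,0,0]]]'|grep -E "pos|force:";python3 to.py
```

```text
eef_pos: [549.7, -412.5, 34.9]
force: [-2.0, -7.2, 4.6]
gripper_force: 4.1
eef_pos: [549.6, -412.4, 35.0]
force: [-1.9, -9.4, 2.5]
gripper_force: 5.2
eef_pos: [549.5, -412.2, 35.0]
force: [-4.0, -12.3, 2.3]
gripper_force: 6.2
clock 15.75 box-frame TCP -1.1 -69.1 35.0 F [ -4.  -12.3   2.3] rot [-3.133e+00  2.000e-03  2.855e+00] q1 [ 0.5   0.92  0.17  1.55 -0.21  0.69  2.05] turn deg -0.18
```

The stone has stopped with the force climbing to 12 N. The tip is at -69, which matches the home position with a half-thickness of about 10.5 mm. I'll back off, rise and check numerically.

```bash
python3 -m inch '[[[0,-0.6,0,0],[0,-1.5,0,0],[0,-3,-1,0],[0,-4,-5,0],[0,-6,-9,0],[1,-10,-11,0],[2,-14,-12,0],[3,-17,-12,0]]]'|grep -E "pos|force:"; python3 -m inch '[[[2,-2,0,0],[4,-4,0,0],[5,-6,0,0],[5,-6,0,0]]]'|grep -E "pos|force:"; python3 - <<'E'
from h import *
b=np.load("b.npy")
for n in("scene","top"):
    im=get_image(n);cv2.imwrite(f"pics/{n}9.png",im);h=cv2.cvtColor(im,cv2.COLOR_BGR2HSV)
    ys=np.arange(-110,114,2.);print(n)
    for x in (0,-10):
        for z,yy in((43,ys),):
            uv=np.round(proj(n,w(b,np.c_[np.full_like(yy,x),yy,np.full_like(yy,z)]))).astype(int)
            print(x,[(int(y),int(h[v,u,1]),int(h[v,u,2])) for y,(u,v) in zip(yy,uv) if -76<y<-48 or 82<y<112])
# stone fit in top view: grey mask centroid vs. model
    m=((h[...,1]<70)&(h[...,2]<170)).astype(np.uint8);P4=proj(n,w(b,[[40,108,43],[-35,108,43],[-35,-108,43],[40,-108,43]])).round().astype(np.int32)
    roi=np.zeros_like(m);cv2.fillPoly(roi,[P4],1);v,u=np.nonzero(m&roi)
    q=np.array([unproj(n,p,43)[:2]-b[:2] for p in zip(u,v)]);c,s=np.cos(b[2]),np.sin(b[2]);y=q@[-s,c];x=q@[c,s]
    print(len(u),"y range",np.percentile(y,[1,50,99]).round(1),"x",np.percentile(x,[1,50,99]).round(1))
E
python3 to.py
```

```text
eef_pos: [476.6, -561.5, 157.1]
force: [0.4, -0.7, -0.8]
gripper_force: 0.0
eef_pos: [403.5, -607.7, 153.3]
force: [-1.8, -0.7, 0.7]
gripper_force: 0.0
scene
0 [(-74, 137, 164), (-72, 143, 162), (-70, 134, 129), (-68, 109, 91), (-66, 77, 86), (-64, 78, 85), (-62, 73, 87), (-60, 62, 148), (-58, 64, 167), (-56, 64, 167), (-54, 65, 168), (-52, 63, 166), (-50, 60, 169), (84, 57, 165), (86, 55, 162), (88, 53, 159), (90, 79, 201), (92, 96, 249), (94, 96, 249), (96, 105, 220), (98, 111, 142), (100, 111, 142), (102, 107, 121), (104, 107, 110), (106, 107, 110), (108, 99, 103), (110, 99, 103)]
-10 [(-74, 143, 157), (-72, 141, 157), (-70, 137, 117), (-68, 137, 117), (-66, 92, 89), (-64, 77, 89), (-62, 80, 93), (-60, 69, 122), (-58, 64, 167), (-56, 66, 185), (-54, 63, 174), (-52, 63, 174), (-50, 66, 174), (84, 58, 163), (86, 59, 165), (88, 55, 159), (90, 66, 177), (92, 66, 177), (94, 97, 240), (96, 110, 223), (98, 110, 223), (100, 98, 96), (102, 109, 105), (104, 109, 105), (106, 104, 110), (108, 104, 110), (110, 99, 111)]
680 y range [-58.5  25.1  89.4] x [-34.3   1.1  21.7]
top
0 [(-74, 86, 225
[... 375 characters left out ...]
, 97, 223), (108, 98, 226), (110, 99, 223)]
-10 [(-74, 91, 224), (-72, 93, 224), (-70, 93, 225), (-68, 91, 226), (-66, 91, 226), (-64, 93, 224), (-62, 134, 170), (-60, 153, 142), (-58, 153, 142), (-56, 78, 164), (-54, 61, 166), (-52, 66, 169), (-50, 66, 163), (84, 63, 162), (86, 64, 163), (88, 68, 162), (90, 66, 163), (92, 66, 163), (94, 70, 149), (96, 155, 133), (98, 173, 152), (100, 173, 152), (102, 183, 148), (104, 144, 145), (106, 96, 222), (108, 96, 222), (110, 100, 226)]
963 y range [-53.6  24.3  92.1] x [-23.8  -1.   22.8]
clock 16.85 box-frame TCP -81.9 -292.1 153.2 F [ 1.5  0.8 -0.6] rot [ 3.138e+00 -1.000e-03  2.856e+00] q1 [ 0.85  0.83  0.18  1.33 -0.16  0.99  2.34] turn deg -0.11
```

```bash
python3 -m inch '[[[0,0,0,0],[0,0,0,0],[0,0,0,0],[0,0,0,0]]]'|grep force:; python3 -c "
from cell import order;print(order.finish_job())"
```

```text
force: [0.1, -0.0, -0.4]
gripper_force: 0.0
the job is handed in; nothing more can be done
None
```

The job is handed in after about 17 s on the robot's clock: the turn button is clear of the lid (about -1.58 rad), the lid lies fully open, and the stone is home against the end by the button, with nothing gripped and the chisels and bottle never approached.

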